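# Dock the hook box at the tying vise

### The job

On the fly-tying bench, push the flat hook box back along the bench until its long side lies flat against the wooden rail, then slide it along the rail until its end butts against the base of the vise, so that it stays flat against both. Only push it with the fingers: do not lift or tip it, and leave the spools, tin, jar and bottle where they stand.

Things in the scene. Friction and masses are not known exactly. Their poses are not given: they have to be found in the camera images.
- hook_box: The hook box, the only flat oblong box: a closed box of white plastic with small compartments under a clear lid, 70 mm (its x) by 110 mm (its y, the long side) by 28 mm tall, about 0.3 kg, loose. Origin at the centre of its underside. Starts on the robot's side of the rail, between vise and caddy, clear of all three, turned up to 0.3 rad from the rail.
- rail: Dark wooden rail fixed on the bench, 15 mm (its x) by 400 mm (its y, its length) by 20 mm tall. Origin at the centre of its underside; its x axis points across it, away from the robot; its front face lies at x = -7.5 mm in its frame. With the box flat against it, the box's centre lies at x = -42.5 mm in its frame.
- vise: The fly-tying vise, fixed: dark steel base 90 by 90 by 18 mm, thin upright post and slanting jaw head, 170 mm tall. Origin at the centre of the base's underside, axes parallel to the rail's. It stands against the rail's front face at its left or right end (y = +195 or -195 mm in the rail's frame; it varies). The box's end meets the base's side face, 45 mm from its origin.
- caddy: Thread caddy, fixed: a wooden block 90 by 90 by 15 mm carrying three small spools, 53 mm tall in all, against the rail's front face at its other end, away from the vise. Origin at the centre of its underside, axes parallel to the rail's.
- spool_a: Wooden-ended thread spool standing upright, 40 mm across, 45 mm tall. Bystander, in front of the rail. Loose; origin at the centre of its underside.
- spool_b: Wooden-ended thread spool standing upright, 40 mm across, 45 mm tall. Bystander, behind the rail. Loose; origin at the centre of its underside.
- spool_c: Wooden-ended thread spool standing upright, 40 mm across, 45 mm tall. Bystander, behind the rail. Loose; origin at the centre of its underside.
- bead_tin: Round flat closed aluminium tin, 48 mm across, 22 mm tall. Bystander, in front of the rail. Loose; origin at the centre of its underside.
- jar: Clear jar with a screw cap, 48 mm across, 75 mm tall. Bystander, behind the rail. Loose; origin at the centre of its underside.
- cement: Small amber bottle with a black cap, 36 mm across, 65 mm tall. Bystander, behind the rail. Loose; origin at the centre of its underside.

How it is judged:
On the way, in this order (a step that is already met when the one before it is completed fails the run):
1. the box's long side lies flat against the rail, its end still clear of the vise (x of hook_box in the frame of rail between -0.0465 and -0.036 m and angle between the x axis of hook_box and the x axis of rail, either way round below 0.045 rad and height (world z) of hook_box below 0.005 m and angle between hook_box's own z axis and vertical below 0.05 rad and (y of hook_box in the frame of vise above 0.112 m or y of hook_box in the frame of vise below -0.112 m) and horizontal distance between hook_box and caddy below 0.36 m), for 0.2 s.
2. the box, still flat against the rail, has its end against the vise's base (x of hook_box in the frame of rail between -0.0465 and -0.036 m and angle between the x axis of hook_box and the x axis of rail, either way round below 0.045 rad and height (world z) of hook_box below 0.005 m and angle between hook_box's own z axis and vertical below 0.05 rad and (y of hook_box in the frame of vise between 0.094 and 0.1045 m or y of hook_box in the frame of vise between -0.1045 and -0.094 m) and horizontal distance between hook_box and caddy below 0.36 m), for 0.2 s.
At the end, for the whole second after the job is handed in: The hook box rests on the bench, between vise and caddy, its long side within 4 mm of the rail and parallel to it within 0.045 rad, its end within 4.5 mm of the vise's base, at rest (all of step 2 and linear speed of hook_box below 0.01 m/s); the robot touches nothing.
It fails at once if the hook box is lifted or tipped (more than 7 mm or 0.15 rad) (height (world z) of hook_box above 0.007 m or angle between hook_box's own z axis and vertical above 0.15 rad).
It fails at once if a spool, tin, jar or bottle is disturbed (moved more than 15 mm or tipped) (distance of any of spool_a, spool_b, spool_c, bead_tin, jar, cement from where it was at the start of the episode above 0.015 m or angle between any of spool_a, spool_b, spool_c, bead_tin, jar, cement's own z axis and vertical above 0.3 rad).
It also fails if it takes over 51 s, if anything falls off the work surface, if the arm or the gripper's body presses on something with over 40 N, if the wrist force passes 120 N, or if a joint passes its speed limit or range.

### The arm

A 7-joint arm with a two-finger parallel gripper is mounted at the origin on the work surface. World frame = base frame: x ahead of the robot, y to its left, z up, the work surface at z = 0. Lengths are in m, angles in rad, forces in N, time in s.
With the tool pointing down it reaches from about 0.4 to 0.85 m from the base axis. Payload 10.4 kg.
Tool frame: the origin (TCP) lies at the very end of the fingers, on their centre line; the grasp point (between the pads) lies 19 mm behind it; z points along the fingers, y is the direction in which the jaws open and shut (so a half turn about z gives the same grasp; the last joint's range is limited). The gripper opens to 87 mm and grips with 3 to 60 N. Pads are 19 mm wide; open, the fingers measure 117 mm over their backs; the gripper's body (75 mm by 190 mm) begins 51 mm behind the grasp point.
Start: joints at [-1.139, 0.332, -0.065, 1.46, 0.022, 1.35, -0.088], TCP at [0.275, 0.561, 0.223] pointing down, gripper open.
Joint ranges: [-2.6, 2.6], [-0.5, 2.12], [-1.47, 1.34], [0.16, 2.42], [-1.27, 4.41], [0.06, 2.06], [-2.6, 2.6]. Speed limits (rad/s): [2.22, 2.22, 2.79, 2.79, 3.14, 3.14, 3.14].

### API

Orientations are given as a unit quaternion [x, y, z, w].
In Python, from bench import r, eyes, job gives the robot as it stands. The module is installed in compiled form; this text tells all that it offers.
- The arm moves only by the tool play_rows, never from a script. Its argument "motion" is a list of rows, each a list of 7 numbers: the shift along the tool's x, y, z as a fraction of full scale, then the turn, a rotation vector about the tool's x, y, z as a fraction of full scale, then the opening in per cent of the stroke, from 0 (shut) to 100 (fully open). A call has 1 to 5 rows; each row is the pose to reach, as a shift and turn from the pose commanded when the call began, along the tool's axes at that moment; what a row does not reach only later rows make up. Full scale, the value 1, is 0.2 m for a shift and 90 degrees for a turn. A row lasts 1/8 s, in which the tool goes at most 62.5 mm and 10.7 degrees, less where a joint would pass 70% of its speed; a pose out of reach is approached as far as the arm can. A call with a number of a shift or a turn outside -1 to 1 is refused whole. A call with a gripper value outside its range is refused whole. The fingers move at their own pace and stop on an object; "squeeze" is the grip in N (left out, the last holds). Time passes only in rows, so rows that repeat a pose let the fingers close. It gives the time, the measured TCP pose, the force and the opening at its end, in the units of the state.
- r.read_state(): the state, without advancing time (a new reading comes with each control period).
- eyes.camera(name): name is "scene" or "top"; returns a dict with "image" (384x512x3 uint8, red, green, blue), "mtx" (3x3 intrinsics, pixels), "R" (3x3) and "t" (3): a world point X has camera coordinates R X + t. Camera axes: x right, y down, z forward; pixel columns grow to the right and rows downward; lengths in m; the calibration is good to about 2 mm. A picture is of the moment at which its call begins. There is no depth.
- job.close_job(): hands the job in, once; it reports no verdict.
Trained networks look in a picture, given as the dict that the camera call returned (one of the last four; its "shot" number tells which), for a name from the list of things; names that differ only in an ending like _2 or _b are one class to them, and where a whole thing is asked for, a point or a joint stands for the part that bears it (a point fixed in the world has none). Each returns a list of dicts, best first, with "p" (0 to 1); they miss things now and then, are a little off and sometimes report something else, mostly with a low value. They report only what shows in the picture. A call takes as long as a camera call.
- eyes.regions_of(picture, label): "region" (384x512 bool, what is visible of it) and "xy" ([column, row] in pixels, amid what is visible of it).
- eyes.landmark_of(picture, label): "xy" ([column, row] in pixels: a listed point, or the origin of a listed thing).
The state is a dict: "time": time; "joint_positions": joint angles; "joint_vel": joint speeds; "joint_torque": joint torques, N m; "ee_pos": TCP position; "eef_rot": TCP orientation; "ft_force": force on the tool from outside, world axes, zero at the start; "torque": the same for the moment, N m; "width": finger opening in m.
Only numpy, scipy, OpenCV 4.12 (cv2) and the standard library are available. Lean on these libraries where they do the work, as an engineer would, in place of code of your own. Each camera call takes 0.05 s, during which the arm holds its last target. There are 200 camera calls.

## Working session

There is one attempt and no reset: what is moved stays moved. The work goes in short steps, Python scripts to look and compute and a tool call to move; the robot and the scene stay as the last step left them, time stands still between calls to the robot, and variables do not carry over. Pictures are saved under pics/ and viewed, about 8 in all and at most 12, crops included, and the job is handed in when it is done.

Besides the shell and the picture viewer there is one more tool, called after "Emit:" by a JSON object that holds its "op" and its "data". play_rows: Moves the arm, as the interface text tells. Shift numbers are shares of 0.2 m and turn numbers shares of 90 degrees, none past 1 either way. Its arguments: {"type":"object","properties":{"motion":{"type":"array","items":{"type":"array","items":{"type":"number"}}},"squeeze":{"type":"number"}},"required":["motion"]}

```bash
mkdir -p pics; cat > h.py <<'E'
import numpy as np, cv2
from bench import r, eyes, job
def ray(c,xy,z):
    K,R,t=map(np.array,(c["mtx"],c["R"],c["t"]))
    d=R.T@np.linalg.inv(K)@np.array([xy[0],xy[1],1.]); o=-R.T@t
    return (o+d*(z-o[2])/d[2])
def proj(c,X):
    p=np.array(c["mtx"])@(np.array(c["R"])@np.array(X)+c["t"]); return p[:2]/p[2]
def save(c,n): cv2.imwrite(f"pics/{n}.png",cv2.resize(c["image"][:,:,::-1],(800,600)))
E
python3 - <<'E'
from h import *
np.set_printoptions(precision=4,suppress=True)
s=r.read_state();print(s["time"],s["ee_pos"],s["eef_rot"],s["width"],s["ft_force"])
for n in("top","scene"):
    c=eyes.camera(n);save(c,n+"0")
    print(n,"cam",-np.array(c["R"]).T@c["t"])
    for l in("hook_box","rail","vise","caddy","spool_a","bead_tin","jar","cement"):
        for d in eyes.landmark_of(c,l)[:4]: print(l,round(d["p"],2),np.array(d["xy"]),ray(c,d["xy"],0))
E
```

```text
0.0 [0.2744 0.5611 0.2217] [ 0.2254  0.9743 -0.0007 -0.0001] 0.08679319911418983 [ 0.6316 -0.0775 -0.3868]
top cam [0.572 0.014 0.729]
hook_box 0.66 [275.8 230.9] [ 0.552  -0.0201  0.    ]
rail 0.74 [281.8 165.5] [ 0.6698 -0.0312  0.    ]
caddy 0.72 [178.  212.5] [0.5846 0.1553 0.    ]
spool_a 0.98 [173.7 140.4] [0.7154 0.1653 0.    ]
spool_a 0.92 [219. 131.] [0.733  0.0831 0.    ]
spool_a 0.83 [403.  233.4] [ 0.5479 -0.2476  0.    ]
bead_tin 0.64 [201.1 276.4] [0.4717 0.1124 0.    ]
bead_tin 0.23 [393.1 172.3] [ 0.6578 -0.2326  0.    ]
jar 0.75 [275.  115.4] [ 0.7621 -0.019   0.    ]
cement 0.72 [320.  109.4] [ 0.7735 -0.1015  0.    ]
scene cam [1.1199 0.2406 0.7792]
hook_box 0.91 [251.5 174.3] [ 0.5543 -0.0203  0.    ]
hook_box 0.66 [259.1 251.3] [0.7342 0.075  0.    ]
rail 0.96 [223.6 212.8] [ 0.677  -0.0337 -0.    ]
rail 0.44 [319.7 168.3] [0.4756 0.1211 0.    ]
rail 0.2 [319.  208.9] [0.5863 0.1556 0.    ]
vise 0.72 [150.8 179.1] [ 0.6581 -0.2312  0.    ]
caddy 0.8 [314.4 209.1] [0.5907 0.1464 0.    ]
caddy 0.67 [168.6 142.5] [ 0.5411 -0.2512  0.    ]
spool_a 0.91 [262.1 251.3] [0.7318 0.0807 0.    ]
spool_a 0.82 [169.5 141.8] [ 0.5382 -0.2503 -0.    ]
spool_a 0.77 [306.1 256. ] [0.7068 0.1675 0.    ]
bead_tin 0.62 [318.7 167. ] [0.4727 0.1176 0.    ]
jar 0.69 [212.4 242.1] [ 0.7523 -0.0234  0.    ]
cement 0.76 [175.3 232.8] [ 0.7628 -0.1064  0.    ]
```

View pics/top0.png

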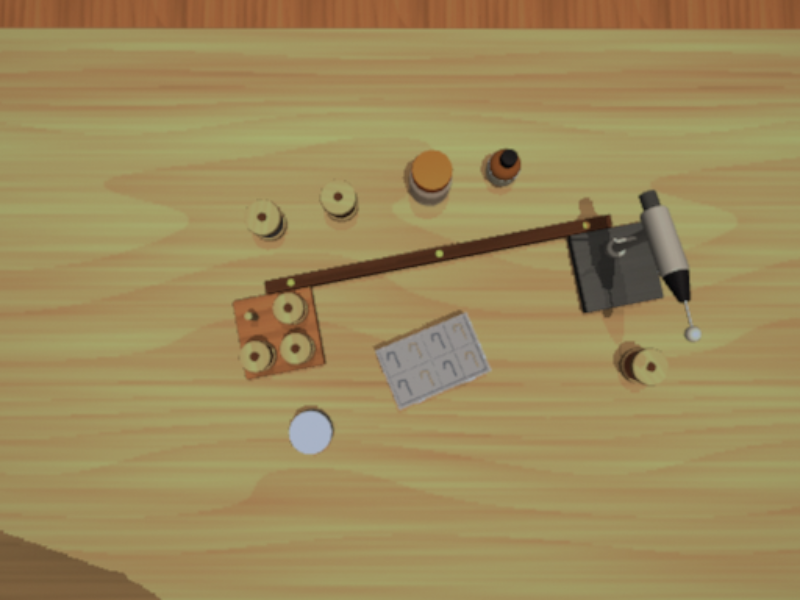

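View pics/scene0.png

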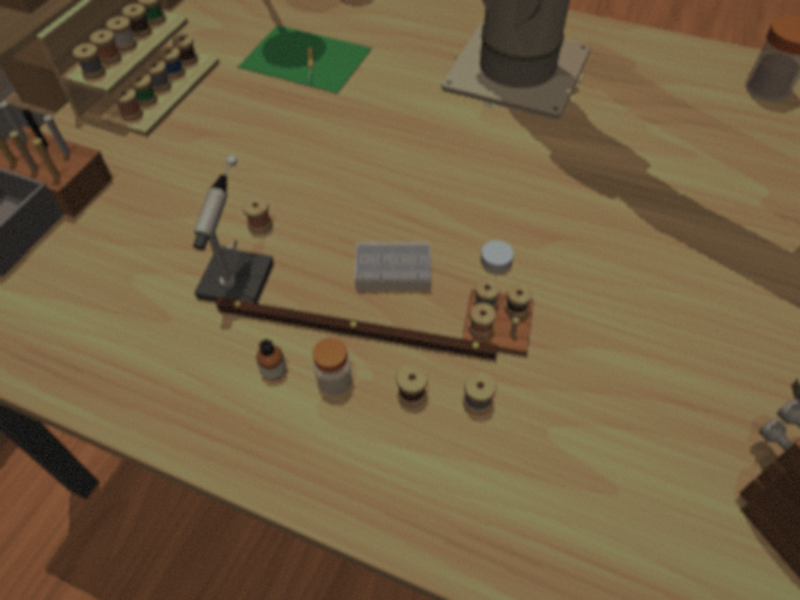

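The vise is at the right (y<0) end and the caddy at the left. The box sits at about (432,360) in the 800 px top view, turned roughly 10° from the rail. Next I'll measure the poses from masks.

```bash
cat >> h.py <<'E'
def rect(c,l,z,p0=None):
    d=eyes.regions_of(c,l)
    if not d: return None
    m=np.array(d[0]["region"]).astype(np.uint8)
    cs,_=cv2.findContours(m,cv2.RETR_EXTERNAL,cv2.CHAIN_APPROX_NONE)
    k=max(cs,key=cv2.contourArea).reshape(-1,2)
    w=np.array([ray(c,p,z)[:2] for p in k])*1000
    (cx,cy),(a,b),an=cv2.minAreaRect(w.astype(np.float32))
    if a<b: an+=90; a,b=b,a     # long-side direction
    an=(an-90+90)%180-90        # deviation of long side from world y, deg (ccw +)
    return round(d[0]["p"],2),np.array([cx,cy])/1000,(a,b),an
E
python3 - <<'E'
from h import *
np.set_printoptions(precision=4,suppress=True)
for i in range(2):
    c=eyes.camera("top")
    for l,z in(("hook_box",.028),("rail",.02),("vise",.018),("caddy",.015)): print(l,rect(c,l,z))
# rail screws / ends by hand from 800px view
for p in((290,283),(439,254),(586,226)): print(ray(c,(p[0]*.64,p[1]*.64),.02))
for p in((569,236),(583,312),(663,298)): print("visebase",ray(c,(p[0]*.64,p[1]*.64),.018))
for p in((465,313),(490,370),(401,408),(376,348)): print("box",ray(c,(p[0]*.64,p[1]*.64),.028))
for p in((310,370),(312,290),(325,365)): print("caddy",ray(c,(p[0]*.64,p[1]*.64),.015))
E
```

```text
hook_box (0.82, array([ 0.5545, -0.0193]), (112.26493835449219, 72.15213012695312), 23.46231460571289)
rail (0.72, array([ 0.6737, -0.0273]), (398.5034484863281, 19.981046676635742), 10.88357925415039)
vise (0.59, array([ 0.6679, -0.2429]), (146.33204650878906, 129.22425842285156), -79.8537130355835)
caddy (0.83, array([0.5853, 0.1549]), (94.6346206665039, 93.11962890625), 10.995771408081055)
hook_box (0.59, array([ 0.5539, -0.02  ]), (109.74468231201172, 70.51866149902344), 22.787263870239258)
rail (0.85, array([ 0.6727, -0.0268]), (399.9447326660156, 19.711944580078125), 11.121888160705566)
vise (0.58, array([ 0.6724, -0.241 ]), (132.53927612304688, 126.15771484375), -78.78288650512695)
caddy (0.78, array([0.5853, 0.1542]), (93.81937408447266, 90.55062866210938), 10.997513771057129)
[0.6392 0.139  0.02  ]
[ 0.6723 -0.0285  0.02  ]
[ 0.7046 -0.1951  0.02  ]
visebase [ 0.6935 -0.1762  0.018 ]
visebase [ 0.6072 -0.1902  0.018 ]
visebase [ 0.6232 -0.2807  0.018 ]
box [ 0.6054 -0.0566  0.028 ]
box [ 0.5428 -0.0837  0.028 ]
box [0.5014 0.0141 0.028 ]
box [0.5667 0.0418 0.028 ]
caddy [0.542 0.116 0.015]
caddy [0.6318 0.1149 0.015 ]
caddy [0.5475 0.0993 0.015 ]
```

```bash
cat >> h.py <<'E'
from scipy.spatial.transform import Rotation as Ro
TH=np.radians(11.05); RC=np.array([.6727,-.0276])
RR=np.array([[np.cos(TH),-np.sin(TH)],[np.sin(TH),np.cos(TH)]])
def torail(p): return RR.T@(np.array(p[:2])-RC)
def go(x,y,z,yaw=None,n=1):
    """deltas to rail-frame target; yaw=jaw axis angle from rail y (deg)"""
    s=r.read_state(); q=Ro.from_quat(s["eef_rot"]); p=np.array(s["ee_pos"])
    ty=q.as_matrix()[:,1]; cur=np.degrees(np.arctan2(ty[1],ty[0])-TH)-90
    d=np.append(RC+RR@[x,y],z)-p
    f=q.inv().apply(d)/.2
    dy=0 if yaw is None else (yaw-cur+90)%180-90
    rv=q.inv().apply([0,0,np.radians(dy)])/(np.pi/2)
    tilt=q.as_matrix()[:,2]
    print("t",round(s["time"],2),"rail",torail(p).round(4),"z",round(p[2],4),"yaw",round(cur,2),"tilt",tilt.round(3),"F",np.array(s["ft_force"]).round(1),"w",round(s["width"],3),"j7",round(s["joint_positions"][6],2))
    print("shift",f.round(3),"turn",rv.round(3))
E
python3 -c "
from h import *
go(-.185,.031,.16,0)
go(-.185,.031,.16,90)"
```

```text
t 1.4 rail [-0.2779  0.6545] z 0.2226 yaw -37.11 tilt [ 0.  0. -1.] F [0.2 0.7 0.7] w 0.087 j7 -0.09
shift [-2.251 -2.206  0.313] turn [ 0.     0.    -0.412]
t 1.4 rail [-0.2779  0.6545] z 0.2226 yaw -37.11 tilt [ 0.  0. -1.] F [0.2 0.7 0.7] w 0.087 j7 -0.09
shift [-2.251 -2.206  0.313] turn [-0.    -0.     0.588]
```

Emit:
{"op": "play_rows", "data": {"motion": [[-1,-1,0,0,0,0,65],[-1,-1,0,0,0,0,65],[-1,-1,0,0,0,0,65],[-1,-1,0,0,0,0,65],[-1,-1,0,0,0,0,65]]}}

```text
time: 2.02
ee_pos: [0.3675, 0.2908, 0.2229]
eef_rot: [0.227, 0.974, 0.0, 0.0]
ft_force: [-0.7, 0.8, -0.1]
width: 0.0569
```

Emit:
{"op": "play_rows", "data": {"motion": [[-1,-1,0,0,0,-0.41,65],[-1,-1,0,0,0,-0.41,65],[-1,-1,0,0,0,-0.41,65],[-1,-1,0,0,0,-0.41,65],[-1,-1,0,0,0,-0.41,65]]}}

```text
time: 2.65
ee_pos: [0.4586, 0.0246, 0.2229]
eef_rot: [-0.096, 0.995, 0.0, 0.001]
ft_force: [1.0, 0.2, 0.7]
width: 0.0567
```

```bash
python3 -c "
from h import *
go(-.185,.031,.09,0)"
```

```text
t 2.65 rail [-0.2001  0.0923] z 0.2229 yaw -0.07 tilt [ 0.001  0.001 -1.   ] F [1.  0.2 0.7] w 0.057 j7 1.59
shift [-0.075 -0.306  0.664] turn [-0.     0.    -0.001]
```

Emit:
{"op": "play_rows", "data": {"motion": [[-0.08,-0.31,0.3,0,0,0,65],[-0.08,-0.31,0.66,0,0,0,65],[-0.08,-0.31,0.66,0,0,0,65],[-0.08,-0.31,0.66,0,0,0,65]]}}

```text
time: 3.15
ee_pos: [0.4842, -0.032, 0.0891]
eef_rot: [-0.094, 0.996, -0.0, -0.002]
ft_force: [0.5, -0.6, 0.7]
width: 0.0566
```

```bash
python3 -c "
from h import *
c=eyes.camera('top');save(c,'t1');print(rect(c,'hook_box',.028))
go(-.185,.031,.011,0)
go(-.087,.031,.011,0)"
```

```text
(0.77, array([ 0.55424017, -0.01981091]), (109.24373626708984, 69.22805786132812), 22.96722984313965)
t 3.25 rail [-0.1838  0.0323] z 0.0916 yaw -0.2 tilt [ 0.001  0.    -1.   ] F [ 0.5 -0.5  0.9] w 0.057 j7 1.81
shift [ 0.006 -0.006  0.403] turn [-0.     0.    -0.002]
t 3.25 rail [-0.1838  0.0323] z 0.0916 yaw -0.2 tilt [ 0.001  0.    -1.   ] F [ 0.5 -0.5  0.9] w 0.057 j7 1.81
shift [-0.484 -0.005  0.404] turn [-0.     0.    -0.002]
```

View pics/t1.png

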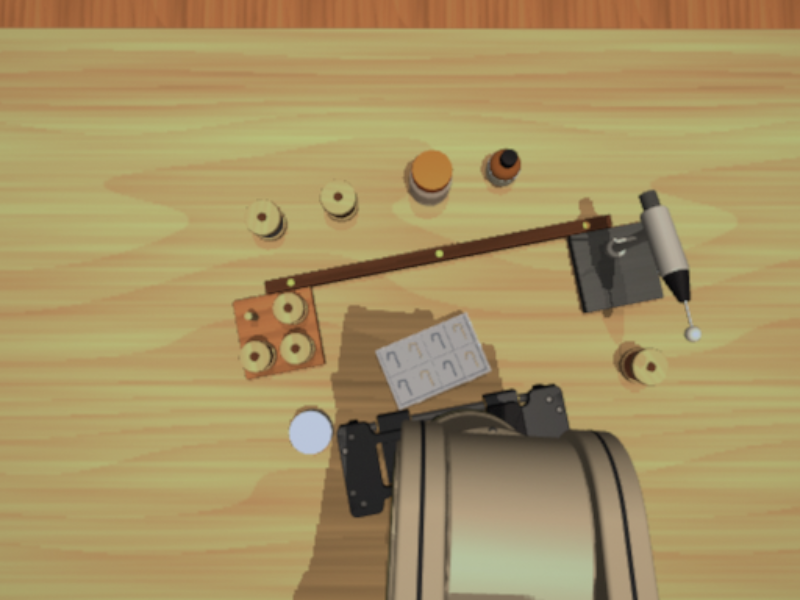

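The gripper is in front of the box (box centre about (433,360)), with the jaws parallel to the rail. The tin at (310,432) is clear below the gripper body. Now descend and start pushing.

Emit:
{"op": "play_rows", "data": {"motion": [[0,0,0.2,0,0,0,65],[0,0,0.39,0,0,0,65],[0,0,0.39,0,0,0,65]]}}

```text
time: 3.62
ee_pos: [0.4848, -0.0309, 0.0123]
eef_rot: [-0.095, 0.995, 0.0, -0.001]
ft_force: [0.6, -0.1, -0.6]
width: 0.0568
```

Emit:
{"op": "play_rows", "data": {"motion": [[-0.06,0,0,0,0,0,65],[-0.12,0,0,0,0,0,65],[-0.18,0,0,0,0,0,65],[-0.24,0,0,0,0,0,65],[-0.3,0,0,0,0,0,65]]}}

```text
time: 4.25
ee_pos: [0.5452, -0.0202, 0.0126]
eef_rot: [-0.094, 0.996, -0.0, -0.0]
ft_force: [-3.4, -1.1, 3.2]
width: 0.0565
```

```bash
python3 -c "
from h import *
c=eyes.camera('top');save(c,'t2');
q=rect(c,'hook_box',.028);print(q,torail(q[1]),q[3]-11.05)
go(-.087,.031,.011,0)"
```

```text
(0.73, array([ 0.62618799, -0.0398065 ]), (63.87087631225586, 28.504070281982422), -8.28717041015625) [-0.04798926 -0.00306544] -19.33717041015625
t 4.35 rail [-0.1226  0.0319] z 0.0127 yaw -0.18 tilt [ 0.002 -0.    -1.   ] F [ 0.3  0.2 -0.3] w 0.057 j7 1.9
shift [-0.178 -0.004  0.009] turn [-0.    -0.    -0.002]
```

Emit:
{"op": "play_rows", "data": {"motion": [[-0.04,0,0,0,0,0,65],[-0.08,0,0,0,0,0,65],[-0.11,0,0,0,0,0,65],[-0.135,0,0,0,0,0,65],[-0.155,0,0,0,0,0,65]]}}

```text
time: 4.97
ee_pos: [0.5752, -0.0142, 0.0125]
eef_rot: [-0.094, 0.996, 0.0, -0.0]
ft_force: [-2.2, -0.0, -1.4]
width: 0.0566
```

Emit:
{"op": "play_rows", "data": {"motion": [[-0.007,0,0,0,0,0,65],[-0.014,0,0,0,0,0,65]]}}

```text
time: 5.22
ee_pos: [0.5776, -0.0138, 0.0125]
eef_rot: [-0.094, 0.996, 0.0, -0.0]
ft_force: [-2.6, -0.3, -0.7]
width: 0.0568
```

```bash
python3 -c "
from h import *
go(-.087,.031,.012,0)
c=eyes.camera('scene');save(c,'s2');
im=c['image'][140:300,150:390,::-1];cv2.imwrite('pics/s2c.png',cv2.resize(im,(780,520),interpolation=2))
"
```

```text
t 5.22 rail [-0.0907  0.0318] z 0.0125 yaw -0.21 tilt [-0.  0. -1.] F [-2.6 -0.3 -0.7] w 0.057 j7 1.91
shift [-0.018 -0.004  0.003] turn [ 0.     0.    -0.002]
```

View pics/s2c.png

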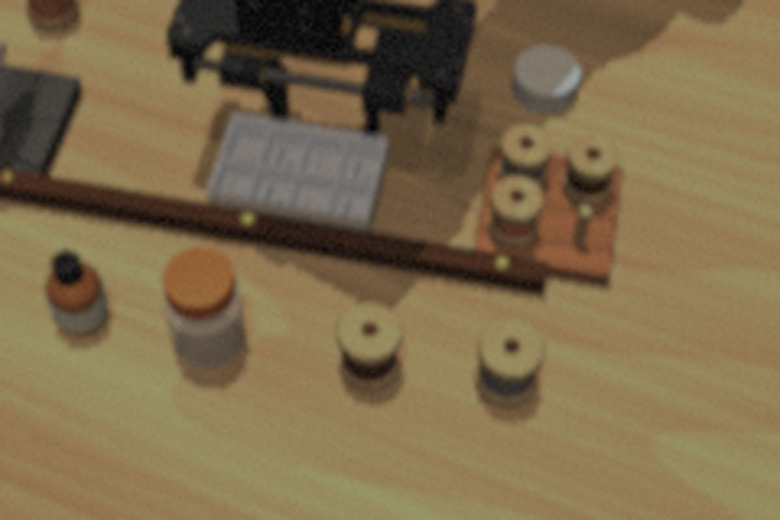

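The box is aligned parallel to the rail (crop (235,112)–(385,225)), near contact. Now press in small steps until the force rises.

Emit:
{"op": "play_rows", "data": {"motion": [[-0.007,0,0,0,0,0,65],[-0.014,0,0,0,0,0,65],[-0.014,0,0,0,0,0,65]]}}

```text
time: 5.65
ee_pos: [0.5802, -0.0133, 0.0125]
eef_rot: [-0.094, 0.996, 0.0, -0.0]
ft_force: [-3.6, -1.2, 1.0]
width: 0.0568
```

Emit:
{"op": "play_rows", "data": {"motion": [[-0.005,0,0,0,0,0,65],[-0.01,0,0,0,0,0,65],[-0.01,0,0,0,0,0,65]]}}

```text
time: 6.02
ee_pos: [0.5803, -0.0134, 0.0124]
eef_rot: [-0.094, 0.996, 0.0, -0.002]
ft_force: [-13.4, -1.6, 9.4]
width: 0.0569
```

Emit:
{"op": "play_rows", "data": {"motion": [[0,0,0,0,0,0,65],[0,0,0,0,0,0,65],[0.1,0,0,0,0,0,65],[0.25,0,-0.1,0,0,0,50],[0.35,0.2,-0.45,0,0,0,35]]}}

```text
time: 6.65
ee_pos: [0.5109, 0.0025, 0.0845]
eef_rot: [-0.093, 0.996, -0.001, -0.001]
ft_force: [1.2, 1.6, 2.0]
width: 0.0437
```

```bash
python3 -c "
from h import *
go(-.042,.107,.1,90)
print(r.read_state()['joint_positions'])
c=eyes.camera('scene');q=rect(c,'hook_box',.028);print('scene',q,torail(q[1]),q[3]-11.05)
c=eyes.camera('top');q=rect(c,'hook_box',.028);print('top',q,torail(q[1]),q[3]-11.05);save(c,'t3')
"
```

```text
t 6.65 rail [-0.153   0.0606] z 0.0845 yaw -0.42 tilt [-0.003 -0.002 -1.   ] F [1.2 1.6 2. ] w 0.044 j7 1.77
shift [-0.553  0.236 -0.079] turn [-0.003  0.001  0.995]
[-0.55937042  0.22528318  0.5190266   1.94167638 -0.12950418  1.01022106
  1.77440705]
scene (0.84, array([ 0.62793658, -0.01173703]), (114.28083801269531, 76.65089416503906), 10.463932037353516) [-0.04089313  0.02414848] -0.5860679626464851
top (0.89, array([ 0.62738312, -0.0118901 ]), (109.7105712890625, 70.71269989013672), 10.612452507019043) [-0.04146567  0.02410433] -0.43754749298095774
```

Emit:
{"op": "play_rows", "data": {"motion": [[-0.05,0.1,-0.1,0,0,0.12,30],[-0.1,0.22,-0.13,0,0,0.24,30],[-0.2,0.22,-0.13,0,0,0.36,30],[-0.3,0.22,-0.13,0,0,0.47,30],[-0.4,0.22,-0.13,0,0,0.58,30]]}}

```text
time: 7.48
ee_pos: [0.5839, 0.0622, 0.1099]
eef_rot: [0.356, 0.934, -0.001, -0.0]
ft_force: [0.2, 0.1, -0.0]
width: 0.0261
```

```bash
python3 -c "
from h import *
go(-.045,.105,.09,90)"
```

```text
t 7.47 rail [-0.0699  0.1051] z 0.1099 yaw -52.76 tilt [-0.001 -0.001 -1.   ] F [ 0.2  0.1 -0. ] w 0.026 j7 0.85
shift [-0.076  0.099  0.1  ] turn [0.    0.001 0.414]
```

Emit:
{"op": "play_rows", "data": {"motion": [[-0.03,0.05,0.02,0,0,0.12,30],[-0.076,0.099,0.05,0,0,0.24,30],[-0.076,0.099,0.07,0,0,0.36,30],[-0.076,0.099,0.1,0,0,0.414,30],[-0.076,0.099,0.1,0,0,0.414,30]]}}

```text
time: 8.1
ee_pos: [0.6074, 0.0668, 0.0896]
eef_rot: [0.633, 0.774, -0.001, -0.0]
ft_force: [0.3, -0.2, 0.1]
width: 0.0263
```

```bash
python3 -c "
from h import *
go(-.045,.105,.013,90)
c=eyes.camera('scene');im=c['image'][120:300,130:400,::-1];cv2.imwrite('pics/s4c.png',cv2.resize(im,(780,520),interpolation=2))
for x in (-.075,-.0165): print(x,(proj(c,[*(RC+RR@[x,.105]),.09])-[130,120])*780/270)"
```

```text
t 8.1 rail [-0.046   0.1052] z 0.0896 yaw -89.66 tilt [-0.002 -0.002 -1.   ] F [ 0.3 -0.2  0.1] w 0.026 j7 0.28
shift [-0.001  0.006  0.383] turn [0.    0.    0.004]
-0.075 [438.18943626 137.66671301]
-0.0165 [423.54831236 201.17853759]
```

View pics/s4c.png

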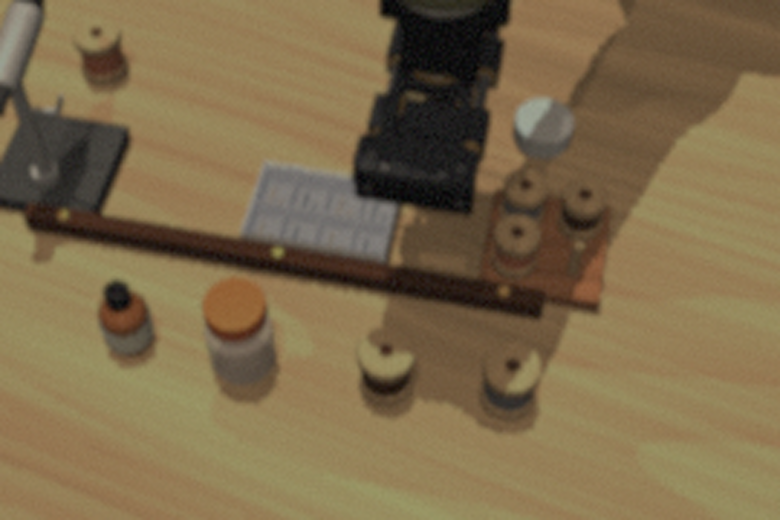

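The gripper is above the gap between the box end (crop (395,230)) and the caddy (490,240), and the bystanders are undisturbed. Now lower it and push along the rail.

Emit:
{"op": "play_rows", "data": {"motion": [[0,0.006,0.2,0,0,0,30],[0,0.006,0.378,0,0,0.004,30],[0,0.006,0.378,0,0,0.004,30]]}}

```text
time: 8.52
ee_pos: [0.6071, 0.0673, 0.0134]
eef_rot: [0.635, 0.772, -0.002, -0.001]
ft_force: [0.1, 0.5, 0.5]
width: 0.026
```

Emit:
{"op": "play_rows", "data": {"motion": [[-0.06,0,0,0,0,0,30],[-0.12,0,0,0,0,0,30],[-0.18,0,0,0,0,0,30],[-0.24,0,0,0,0,0,30],[-0.3,0,0,0,0,0,30]]}}

```text
time: 9.15
ee_pos: [0.6206, 0.0083, 0.0159]
eef_rot: [0.636, 0.772, 0.0, 0.0]
ft_force: [-1.7, 5.3, 2.8]
width: 0.026
```

```bash
python3 -c "
from h import *
go(-.045,-.0305,.013,90)
c=eyes.camera('scene');q=rect(c,'hook_box',.028);print('scene',q,torail(q[1]),q[3]-11.05)"
```

```text
t 9.15 rail [-0.0442  0.0452] z 0.0159 yaw -90.02 tilt [ 0.001  0.001 -1.   ] F [-1.7  5.3  2.8] w 0.026 j7 0.42
shift [-0.379 -0.004  0.015] turn [ 0.  0. -0.]
scene (0.98, array([ 0.6393385 , -0.07936819]), (81.15216827392578, 65.80714416503906), -79.11803531646729) [-0.04266516 -0.04441417] -90.16803531646728
```

Emit:
{"op": "play_rows", "data": {"motion": [[-0.06,0,0.01,0,0,0,30],[-0.12,0,0.01,0,0,0,30],[-0.18,0,0.01,0,0,0,30],[-0.24,0,0.01,0,0,0,30],[-0.29,0,0.01,0,0,0,30]]}}

```text
time: 9.88
ee_pos: [0.6313, -0.0493, 0.0135]
eef_rot: [0.636, 0.772, -0.0, -0.0]
ft_force: [-0.7, 0.6, -1.5]
width: 0.0261
```

Emit:
{"op": "play_rows", "data": {"motion": [[-0.02,0,0,0,0,0,30],[-0.03,0,0,0,0,0,30],[-0.04,0,0,0,0,0,30]]}}

```text
time: 10.25
ee_pos: [0.633, -0.0554, 0.0136]
eef_rot: [0.636, 0.772, 0.0, -0.0]
ft_force: [-0.3, 2.9, -0.0]
width: 0.026
```

```bash
python3 -c "
from h import *
go(-.045,-.0305,.013,90)
c=eyes.camera('scene');q=rect(c,'hook_box',.028);print('scene',q,torail(q[1]),q[3]-11.05)
im=c['image'][120:270,100:325,::-1];cv2.imwrite('pics/s5c.png',cv2.resize(im,(780,520),interpolation=2))"
```

```text
t 10.25 rail [-0.0443 -0.0196] z 0.0136 yaw -89.99 tilt [ 0.     0.001 -1.   ] F [-0.3  2.9 -0. ] w 0.026 j7 0.53
shift [-0.054 -0.003  0.003] turn [-0. -0.  0.]
scene (0.82, array([ 0.65363147, -0.14716318]), (76.3840560913086, 55.0787239074707), -79.23304843902588) [-0.04163115 -0.11369173] -90.28304843902588
```

View pics/s5c.png

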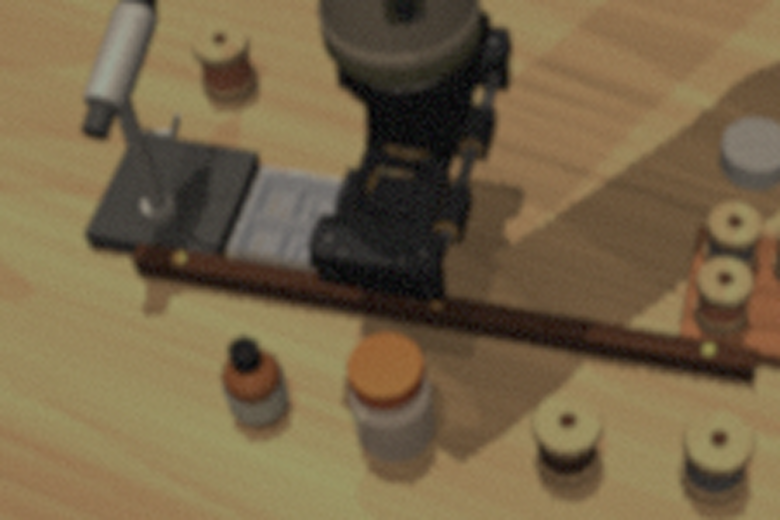

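The box is against the rail, and a gap of about 10 mm to the vise base remains (around (245,215)). Now press on in small steps.

Emit:
{"op": "play_rows", "data": {"motion": [[-0.01,0,0,0,0,0,30],[-0.02,0,0,0,0,0,30],[-0.03,0,0,0,0,0,30],[-0.038,0,0,0,0,0,30]]}}

```text
time: 10.85
ee_pos: [0.6344, -0.0635, 0.0136]
eef_rot: [0.636, 0.772, 0.0, -0.0]
ft_force: [-0.8, 2.3, -0.2]
width: 0.0264
```

Emit:
{"op": "play_rows", "data": {"motion": [[-0.007,0,0,0,0,0,30],[-0.014,0,0,0,0,0,30],[-0.014,0,0,0,0,0,30]]}}

```text
time: 11.22
ee_pos: [0.6349, -0.0659, 0.0136]
eef_rot: [0.636, 0.772, 0.0, -0.0]
ft_force: [-1.3, 3.1, 1.4]
width: 0.026
```

Emit:
{"op": "play_rows", "data": {"motion": [[-0.007,0,0,0,0,0,30],[-0.014,0,0,0,0,0,30],[-0.014,0,0,0,0,0,30]]}}

```text
time: 11.6
ee_pos: [0.6349, -0.0659, 0.0136]
eef_rot: [0.635, 0.772, 0.001, -0.002]
ft_force: [-5.9, 10.1, 6.8]
width: 0.0262
```

```bash
python3 -c "
from h import *
go(-.045,-.0305,.013,90)"
```

```text
t 11.6 rail [-0.0444 -0.0304] z 0.0136 yaw -89.93 tilt [-0.002  0.004 -1.   ] F [-5.9 10.1  6.8] w 0.026 j7 0.55
shift [-0.001 -0.003  0.003] turn [-0.     0.     0.001]
```

It is butted against the base exactly where predicted, at 10 N. Hold, then back off.

Emit:
{"op": "play_rows", "data": {"motion": [[0,0,0,0,0,0,30],[0,0,0,0,0,0,30],[0.06,0,0,0,0,0,30],[0.2,0,-0.05,0,0,0,30],[0.3,0,-0.35,0,0,0,30]]}}

```text
time: 12.22
ee_pos: [0.6216, -0.009, 0.0805]
eef_rot: [0.636, 0.772, -0.003, -0.002]
ft_force: [1.3, 0.9, 1.0]
width: 0.0261
```

Emit:
{"op": "play_rows", "data": {"motion": [[0.1,-0.25,-0.2,0,0,0,30],[0.3,-0.55,-0.3,0,0,0,30],[0.5,-0.8,-0.3,0,0,0,30],[0.5,-0.8,-0.3,0,0,0,30],[0.5,-0.8,-0.3,0,0,0,30]]}}

```text
time: 12.85
ee_pos: [0.4474, 0.0582, 0.1432]
eef_rot: [0.635, 0.772, 0.001, -0.0]
ft_force: [0.3, -0.2, 0.3]
width: 0.0261
```

```bash
python3 -c "
from h import *
go(-.045,-.0305,.013,90)
for n in ('scene','top'):
  c=eyes.camera(n);q=rect(c,'hook_box',.028);print(n,q,torail(q[1]),q[3]-11.05)
  for l in('spool_a','bead_tin','jar','cement'):
    for d in eyes.landmark_of(c,l)[:3]: print(l,round(d['p'],2),ray(c,d['xy'],0).round(3))
save(c,'t6');im=c['image'][110:260,190:450,::-1];cv2.imwrite('pics/t6c.png',cv2.resize(im,(780,450),interpolation=2))"
```

```text
t 12.85 rail [-0.2047  0.1274] z 0.1432 yaw -89.92 tilt [ 0.001  0.002 -1.   ] F [ 0.3 -0.2  0.3] w 0.026 j7 -0.04
shift [-0.792  0.796  0.65 ] turn [-0.    -0.     0.001]
scene (0.56, array([ 0.64993817, -0.12699849]), (115.61109161376953, 77.54002380371094), 11.242444038391113) [-0.0413911  -0.09319301] 0.19244403839111257
spool_a 0.97 [0.728 0.079 0.   ]
spool_a 0.65 [ 0.547 -0.251  0.   ]
spool_a 0.59 [ 0.709  0.167 -0.   ]
bead_tin 0.89 [0.471 0.12  0.   ]
jar 0.64 [ 0.755 -0.021  0.   ]
cement 0.92 [ 0.766 -0.097  0.   ]
cement 0.61 [0.73  0.078 0.   ]
cement 0.56 [ 0.552 -0.25   0.   ]
top (0.56, array([ 0.64825787, -0.12627056]), (114.74128723144531, 71.43111419677734), 10.854981422424316) [-0.04290072 -0.09215652] -0.1950185775756843
spool_a 0.8 [0.716 0.165 0.   ]
spool_a 0.64 [0.733 0.088 0.   ]
spool_a 0.59 [ 0.552 -0.251  0.   ]
bead_tin 0.46 [0.473 0.114 0.   ]
jar 0.78 [ 0.75  -0.017  0.   ]
cement 0.59 [ 0.772 -0.102  0.   ]
```

View pics/t6c.png

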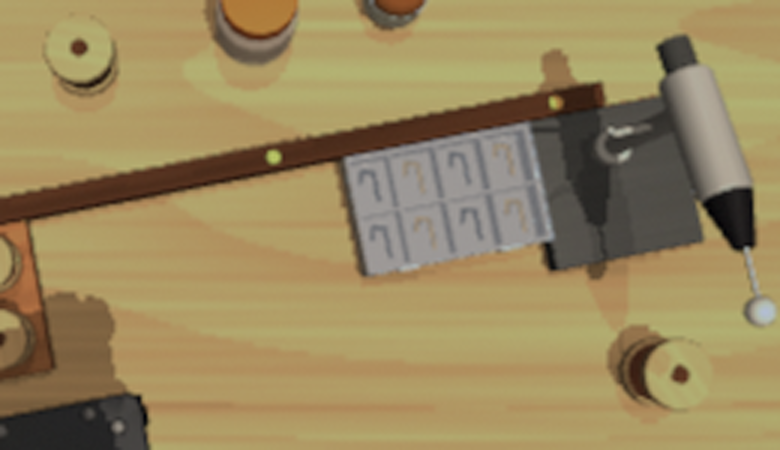

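The box lies flush against both the rail and the vise base, and the arm is clear of everything. Handing in.

```bash
python3 -c "
from bench import job
print(job.close_job())"
```

```text
the job is handed in; nothing more can be done
None
```

The hook box now lies flat against the rail with its end butted against the vise base, and I handed the job in at about 13 s of the 51 s allowed. I pushed it square onto the rail with two spread fingers until the force rose to about 13 N. I then turned the gripper 90° and slid the box along the rail until it met the vise base at about 10 N, and backed the arm away.

- **Box position:** the last two camera views put the box centre at x of about -0.041 to -0.043 m in the rail frame (target -0.0425), with its angle to the rail within 0.2° (0.0035 rad).
- **Distance to the vise:** the views put the box centre at y of about -0.092 to -0.093 m in the rail frame, 2–3 mm short of the -0.095 m contact position. The masks measured the box 4–6 mm too long, so I trust the finger stop more. It matched full contact, and the final top picture shows no gap.
- **Other things on the bench:** the spools, tin, jar and bottle read within about 7–12 mm of their first readings. That is detector noise, and nothing looked moved in the pictures. I saw no sign of the box being lifted or tipped.
- **Robot:** clear of everything at hand-in, with the force reading near zero.

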